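Load a half-sole blank into its moulding die

ROBOT

A 6-joint arm with a two-finger parallel gripper is mounted at the origin on the work surface. World frame = base frame: x ahead of the robot, y to its left, z up, the work surface at z = 0. Lengths are in m, angles in rad, forces in N, time in s.
With the tool pointing down it reaches from about 0.275 to 0.975 m from the base axis. Payload 8.4 kg.
Tool frame: the origin (TCP) lies on the centre line of the jaws, within the pads' length; the fingertips stand 22 mm ahead of it and the grasp point (between the pads) lies 3 mm ahead of it; z points along the fingers, y is the line along which they close (so a half turn about z gives the same grasp; the last joint's range is limited). The gripper opens to 92 mm and grips with 3 to 60 N. Pads are 20 mm wide; open, the fingers measure 128 mm over their backs; the gripper's body (75 mm by 189 mm) begins 69 mm behind the grasp point.
Start: joints at [-1.302, 0.353, 1.633, -0, 1.155, -0.002], TCP at [0.167, -0.602, 0.237] pointing down, gripper open.
Joint ranges: [-2.63, 2.63], [-0.92, 2.1], [0.06, 2.66], [-1.3, 4.44], [0, 2.69], [-3.02, 3.02]. Speed limits (rad/s): [2.22, 2.22, 2.79, 3.14, 3.14, 3.14].

INTERFACE

Orientations are given as a 3x3 rotation matrix whose columns are the frame's x, y, z axes.
In Python, from rig import arm gives the robot as it stands.
- The arm moves only by the shell command python3 -m crank 'ROWS' [FORCE]. ROWS is JSON, a list of rows, each an object with "twist": the turn, a rotation vector about the tool's x, y, z normalised to -1 to 1, where 1 is 0.15 rad, a list of three; "linear": the shift along the tool's x, y, z normalised to -1 to 1, where 1 is 250 mm, a list of three; "grip": the opening, from -1 (shut) to 1 (fully open). In form: [{"twist": [ax, ay, az], "linear": [dx, dy, dz], "grip": grip}, ...]. A call has 1 to 12 rows; each row shifts and turns the commanded pose from where the row before left it, along the tool's axes as they then stand; what a row does not reach is not made up. A row lasts 1/8 s, in which the tool goes at most 62.5 mm and 10.7 degrees, less where a joint would pass 70% of its speed; a pose out of reach is approached as far as the arm can. A call with a number of a shift or a turn outside -1 to 1 is refused whole. A call with a gripper value outside its range is refused whole. The fingers move at their own pace and stop on an object; FORCE is the grip in N (left out, the last holds). Time passes only in rows, so rows that do not move let the fingers close. It gives the time, the measured TCP pose, the force, the opening and the grip force at its end, in the units of the state.
- arm.read_state(): the state, without advancing time (a new reading comes with each control period).
- arm.grab_frame(name): name is "side" or "top" or "wrist"; returns the picture (480x640x3 uint8, red, green, blue); there is no depth.
- arm.get_calibration(name): a dict with "fx", "fy", "cx", "cy" (pixels), "rvec" (rotation vector, rad) and "tvec" (3), from world to camera coordinates, as OpenCV has them. Camera axes: x right, y down, z forward; pixel columns grow to the right and rows downward; lengths in m; the calibration is good to about 2 mm. The wrist camera is an equidistant fisheye: a pixel r from the principal point sees the ray r / f radians off the axis. A picture is of the moment at which its call begins: read the wrist's pose just before it. get_calibration takes no time and is no camera call; for the wrist camera it gives the pose at the moment of the call.
- arm.close_job(): hands the job in; it is judged then, once.
The state is a dict: "time_s": time; "joint_pos": joint angles; "dq": joint speeds; "effort": joint torques, N m; "tool_pos": TCP position; "tool_rot": TCP orientation; "ft_force": force on the tool from outside, world axes, zero at the start; "ft_torque": the same for the moment, N m; "opening": finger opening in m; "grasp_force": force on a finger pad.
Only numpy, scipy, OpenCV 4.12 (cv2) and the standard library are available. Lean on these libraries where they do the work, as an engineer would, in place of code of your own. Each camera call takes 0.05 s, during which the arm holds its last target. There are 200 camera calls.

TASK

The glue bottle has been left standing in the cavity of the half-sole die: stand it upright on the round cork mat. Then slide the blue half-sole blank along the die's deck, round toe first and without lifting it off, so that its toe dips in under the red hold-down plate and the whole blank drops flat and fully home in the cavity. Do not knock the bottle over or shift the other things on the bench.

Things in the scene. Friction and masses are not known exactly. Their poses are not given: they have to be found in the camera images.
- die: Aluminium die fixed to the bench, 160 mm wide, straight at one end, round at the toe end. Origin on its underside below the cavity's centre; x to the toe end, y across, z up. Its flat top (the deck, z = 25 mm) runs from x = -215 mm to the cavity and all round it out to x = +82 mm. The cavity has the blank's outline, 1.5 mm larger all round.
- cavity (a point): Centre of the cavity's dark floor, 8 mm below the deck; axes as the die's. Upright walls: tail wall at x = -51.5 mm, sides at y = +-48.5 mm up to x = +3 mm, then a half circle of radius 48.5 mm about (3, 0) mm to x = +51.5 mm. A seated blank's origin lies here, axes parallel, its top flush with the deck.
- holddown (a point): Middle of the underside of the red hold-down plate's overhanging edge. The plate (44 mm in y, 4 mm thick, fixed) covers the die's x = 45.5 to 66 mm, 2.5 mm above the deck, so it overhangs the cavity's toe by 6 mm. A level blank on the deck cannot pass under it, nor can one be dropped in from above: the toe must be down in the cavity first.
- blank: Blue rigid half-sole, 100 x 94 x 8 mm, 60 to 125 g, too wide to grasp. Origin: centre of its underside at mid-length; x to its round toe, z up. Straight tail edge at x = -50 mm, sides y = +-47 mm up to x = +3 mm, then a half circle of radius 47 mm. Starts loose on the deck between straight end and cavity, toe to the cavity, up to 12 mm off the axis and 0.22 rad askew.
- blank_tail (a point): Middle of the blank's tail edge, on its underside. Pushed along, the blank stays level until about half of it is over the cavity, then its toe tips down to the cavity floor; when the toe meets the far wall under the plate the tail can drop off the deck. It may hang on the edge: a light press down near the tail (5 to 10 N) beds it.
- bottle: White glue bottle, closed and rigid, 114 mm tall, about 130 g; straight round body 46 mm in diameter from the bottom to 75 mm up, with a yellow band, then a shoulder and a pointed blue cap. Origin at the centre of its underside, z up. It starts standing on the floor of the die cavity.
- mat: Round cork mat fixed to the bench, 110 mm in diameter, 4 mm thick, origin at the centre of its underside.
- last: Bystander: wooden shoe last lying on the bench, about 156 mm long, 72 mm wide, 77 mm tall at the heel, origin under its middle, x to its toe. Leave alone.
- tacks: Bystander: jar of tacks with steel lid, 56 mm in diameter, 60 mm tall, origin at the centre of its underside. Leave alone.
- sole: Bystander: black rubber sole lying flat, about 198 mm long, 76 mm wide, 8 mm thick, origin under its middle. Leave alone.
Things that resemble listed ones, but are neither listed nor needed, are in the scene too. Several things look just like the mat: the one meant starts farthest to the robot's right. Of the things that look like the blank, the smaller one is meant.

How it is judged:
By the outcome, as a careful person would: the job done as asked, in the order asked, and still so for the second after the job is handed in, with the robot touching nothing.
It also fails if it takes over 72 s, if anything falls off the work surface, if the arm or the gripper's body presses on something with over 40 N, if the wrist force passes 120 N, or if a joint passes its speed limit or range.

## Working session

There is one attempt and no reset: what is moved stays moved. The work goes in short steps, Python scripts to look and compute and a shell command to move; the robot and the scene stay as the last step left them, time stands still between calls to the robot, and variables do not carry over. Pictures are saved under pics/ and viewed, at most 10 in all, crops included, and the job is handed in when it is done.

```bash
ls; mkdir -p pics
python3 - <<'E'
from rig import arm
import cv2,numpy as np
s=arm.read_state();print(s['time_s'],s['tool_pos'],np.round(s['tool_rot'],3).tolist())
for n in("top","side"):
    cv2.imwrite(f"pics/{n}0.png",arm.grab_frame(n)[:,:,::-1]); print(n,arm.get_calibration(n))
E
```

```text
pics
0.0 [ 0.16705725 -0.60177072  0.23587466] [[0.964, 0.268, -0.0], [0.268, -0.964, 0.001], [-0.0, -0.001, -1.0]]
top {'fx': 597.0379334677286, 'fy': 597.0379334677286, 'cx': 316.7422180462696, 'cy': 245.0249267863187, 'rvec': array([ 2.18847805, -2.14922973,  0.1149425 ]), 'tvec': array([0.03627995, 0.49812831, 1.68807176])}
side {'fx': 504.54668618941673, 'fy': 504.54668618941673, 'cx': 316.5918182784707, 'cy': 236.78273481146238, 'rvec': array([ 0.1749024 , -2.91099347,  1.08491109]), 'tvec': array([0.48640691, 0.04874702, 1.34632582])}
```

View pics/top0.png

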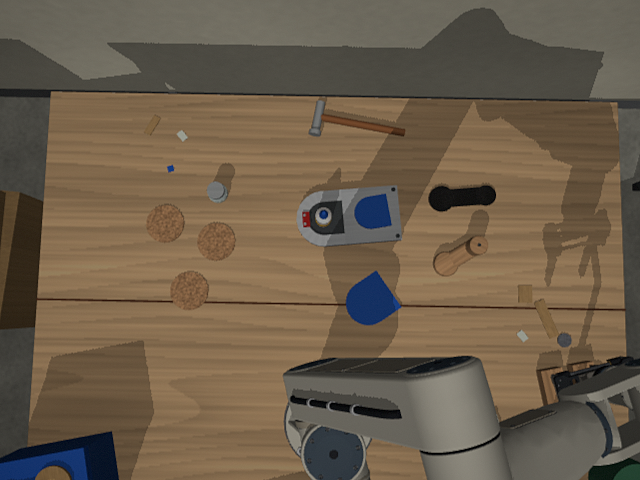

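View pics/side0.png

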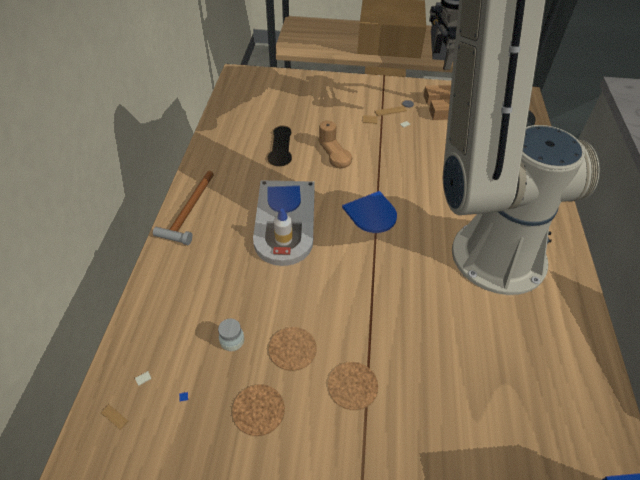

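Top view: mat look-alikes are at px (216,241), (190,290) and (165,223). The one farthest right (robot's −y is image right) is (216,241). Blank look-alikes are (374,212) on the deck, which is smaller, and (373,298) on the bench, which is larger. The die spans (297..402, 185..247) with its toe to the left, and the bottle cap is at (322,214). The side view agrees.

```bash
cat > h.py <<'E'
from rig import arm
import cv2,numpy as np
from scipy.optimize import minimize
def ray(n,uv,c=None):
    c=c or arm.get_calibration(n); uv=np.atleast_2d(np.asarray(uv,float))
    x=(uv-[c['cx'],c['cy']])/[c['fx'],c['fy']]
    if n=='wrist':
        r=np.linalg.norm(x,axis=1,keepdims=True)+1e-9; d=np.hstack([x/r*np.sin(r),np.cos(r)])
    else: d=np.hstack([x,np.ones((len(x),1))])
    R=cv2.Rodrigues(c['rvec'])[0]; return -R.T@c['tvec'],d@R
def plane(n,uv,z,c=None):
    o,d=ray(n,uv,c); return (o+d*((z-o[2])/d[:,2:]))[:,:2]
def proj(n,P,c=None):
    c=c or arm.get_calibration(n); P=np.atleast_2d(P)@cv2.Rodrigues(c['rvec'])[0].T+c['tvec']
    if n=='wrist':
        h=np.linalg.norm(P[:,:2],axis=1,keepdims=True); x=P[:,:2]/h*np.arctan2(h,P[:,2:])
    else: x=P[:,:2]/P[:,2:]
    return x*[c['fx'],c['fy']]+[c['cx'],c['cy']]
def outline(x0,hw,cx,r,n=60):
    a=np.linspace(-np.pi/2,np.pi/2,n)
    return np.vstack([[x0,-hw],np.c_[cx+r*np.cos(a),r*np.sin(a)],[x0,hw]])
def place(o,p): 
    c,s=np.cos(p[2]),np.sin(p[2]); return o@np.array([[c,s],[-s,c]])+p[:2]
def fit(n,mask,o,z,p0,c=None):
    c=c or arm.get_calibration(n); k=8
    def f(p):
        q=proj(n,np.c_[place(o,p),np.full(len(o),z)],c)
        m=np.zeros(mask.shape,np.uint8); cv2.fillPoly(m,[np.round(q*16).astype(int)],255,cv2.LINE_AA,4)
        return np.abs(m.astype(float)-mask).sum()/255
    r=minimize(f,p0,method='Nelder-Mead',options=dict(initial_simplex=np.array(p0)+np.array([[0,0,0],[.01,0,0],[0,.01,0],[0,0,.1]]),xatol=1e-5,fatol=.1))
    return r.x,r.fun,mask.sum()/255
BL=outline(-.05,.047,.003,.047); DIE=outline(-.215,.08,.002,.08)
E
python3 - <<'E'
from h import *
im=cv2.imread('pics/top0.png'); hsv=cv2.cvtColor(im,cv2.COLOR_BGR2HSV)
def comp(m,pt):
    m=cv2.morphologyEx(m,cv2.MORPH_CLOSE,np.ones((3,3)));n,l=cv2.connectedComponents(m); return np.uint8(l==l[pt[1],pt[0]])*255
blue=comp(cv2.inRange(hsv,(105,120,40),(130,255,255)),(374,212))
p,e,a=fit('top',blue,BL,.033,[*plane('top',[374,212],.033)[0],1.6]);print('blank',p,e,a)
die=cv2.inRange(hsv,(0,0,0),(179,70,255)); 
roi=np.zeros_like(die);roi[178:255,292:408]=255; wood=cv2.inRange(hsv,(5,71,0),(25,255,255))
d=comp(die&roi,(395,215)); cs,_=cv2.findContours(d,0,2); c=max(cs,key=cv2.contourArea); d[:]=0; cv2.drawContours(d,[c],0,255,-1)
pd,e,a=fit('top',d,DIE,.025,[*plane('top',[325,217],.025)[0],1.6]);print('die',pd,e,a)
for pt in((216,241),(190,290),(165,223)):
    u=np.array(pt);print('mat',pt,plane('top',pt,.004))
sat=comp(cv2.inRange(cv2.GaussianBlur(hsv,(5,5),0),(0,0,0),(14,255,175)),(216,241));print('matarea',cv2.connectedComponentsWithStats(sat)[3][1:],cv2.connectedComponentsWithStats(sat)[2][1:])
print('cap',plane('top',[322,214],.131))
b=im.copy()
for o,q,z in((BL,p,.033),(DIE,pd,.025),(outline(-.0515,.0485,.003,.0485),pd,.025)):
    cv2.polylines(b,[np.round(proj('top',np.c_[place(o,q),np.full(len(o),z)])*16).astype(int)],True,(0,255,0),1,cv2.LINE_AA,4)
crop=np.vstack([im[170:255,190:410],b[170:255,190:410]]);cv2.imwrite('pics/c1.png',cv2.resize(crop,None,fx=3.5,fy=3.5,interpolation=cv2.INTER_CUBIC))
E
```

```text
blank [ 0.59416542 -0.10963101  1.73981326] 99.56470588235294 988.0
die [0.57650274 0.02382632 1.67049061] 108.50588235294117 5468.0
mat (216, 241) [[0.50609094 0.33840008]]
mat (190, 290) [[0.36265368 0.40827447]]
mat (165, 223) [[0.55617011 0.48891988]]
matarea [[215.71945259 241.32062561]] [[ 198  224   37   36 1023]]
cap [[0.57115012 0.03267321]]
```

View pics/c1.png

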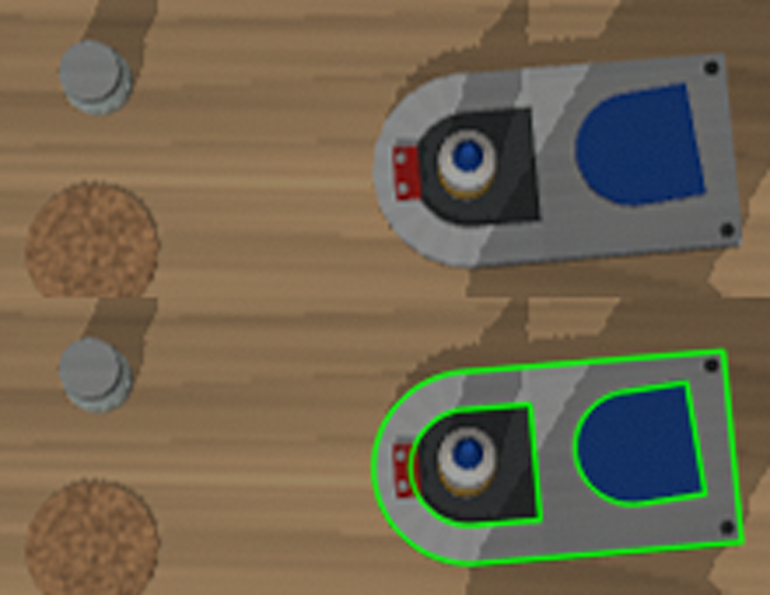

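The crop confirms the choice: the small blue blank is on the deck and the outline fits match to a pixel. Its position is (0.594,-0.110), yaw 1.740. The die is at (0.577,0.024), yaw 1.670, and the bottle cap is in the cavity at crop (467,157). Now I'll turn the tool to the die's axes.

```bash
python3 -m crank '[{"twist":[0,0,-1],"linear":[0,0,0],"grip":1},{"twist":[0,0,-1],"linear":[0,0,0],"grip":1},{"twist":[0,0,-1],"linear":[0,0,0],"grip":1},{"twist":[0,0,-1],"linear":[0,0,0],"grip":1},{"twist":[0,0,-1],"linear":[0,0,0],"grip":1},{"twist":[0,0,-1],"linear":[0,0,0],"grip":1},{"twist":[0,0,-1],"linear":[0,0,0],"grip":1},{"twist":[0,0,-1],"linear":[0,0,0],"grip":1},{"twist":[0,0,-1],"linear":[0,0,0],"grip":1},{"twist":[0,0,-0.33],"linear":[0,0,0],"grip":1}]'
python3 -m crank '[{"twist":[0,0,0],"linear":[0.14,0.11,0],"grip":1},{"twist":[0,0,0],"linear":[0.14,0.11,0],"grip":1},{"twist":[0,0,0],"linear":[0.14,0.11,0],"grip":1},{"twist":[0,0,0],"linear":[0.14,0.11,0],"grip":1},{"twist":[0,0,0],"linear":[0.14,0.11,0],"grip":1},{"twist":[0,0,0],"linear":[0.14,0.11,0],"grip":1},{"twist":[0,0,0],"linear":[0.14,0.11,0],"grip":1},{"twist":[0,0,0],"linear":[0.14,0.11,0],"grip":1},{"twist":[0,0,0],"linear":[0.14,0.11,0],"grip":1},{"twist":[0,0,0],"linear":[0.14,0.11,0],"grip":1}]'
cat >> h.py <<'E'
def tool(p,yaw=None):
    "offset to target TCP p in crank units; twist-z units to yaw of tool x"
    s=arm.read_state();R=np.array(s['tool_rot']);d=R.T@(np.array(p)-s['tool_pos'])/.25
    y=np.arctan2(R[1,0],R[0,0]); print('t',s['time_s'],'tcp',np.round(s['tool_pos'],4),'yaw',round(y,4),'z',np.round(R[:,2],3),'units',np.round(d,3),'tw',None if yaw is None else round(-(yaw-y)/.15,3),'F',np.round(s['ft_force'],1))
E
python3 -c "
from h import *
c=plane('top',[323.4,214.9],.131)[0];print(c);tool([*c,.236],1.6705)"
```

```text
time_s: 1.35
tool_pos: [0.1671, -0.6019, 0.2361]
tool_rot: [[-0.102, 0.995, -0.0], [0.995, 0.102, 0.001], [0.001, -0.0, -1.0]]
ft_force: [0.2, 0.9, -0.5]
opening: 0.0917
grasp_force: 0.0
time_s: 2.6
tool_pos: [0.4065, -0.2253, 0.2365]
tool_rot: [[-0.099, 0.995, -0.0], [0.995, 0.099, 0.0], [0.0, -0.0, -1.0]]
ft_force: [1.0, -0.9, 0.2]
opening: 0.0918
grasp_force: 0.0
[0.56875648 0.02884061]
t 2.6 tcp [ 0.4065 -0.2253  0.2365] yaw 1.6702 z [-0.  0. -1.] units [0.947 0.747 0.002] tw -0.002 F [ 1.  -0.9  0.2]
```

```bash
python3 -m crank '[{"twist":[0,0,0],"linear":[0.135,0.107,0],"grip":1},{"twist":[0,0,0],"linear":[0.135,0.107,0],"grip":1},{"twist":[0,0,0],"linear":[0.135,0.107,0],"grip":1},{"twist":[0,0,0],"linear":[0.135,0.107,0],"grip":1},{"twist":[0,0,0],"linear":[0.135,0.107,0],"grip":1},{"twist":[0,0,0],"linear":[0.135,0.107,0],"grip":1},{"twist":[0,0,0],"linear":[0.135,0.107,0],"grip":1},{"twist":[0,0,0],"linear":[0,0,0],"grip":1}]'
python3 -c "
from h import *
c=arm.get_calibration('wrist');im=arm.grab_frame('wrist')[:,:,::-1];cv2.imwrite('pics/w1.png',im);np.save('w1c.npy',c,allow_pickle=True);print(c)
tool([.5688,.0288,.236],1.6705)
print('exp cap',proj('wrist',[[.5688,.0288,.131],[.5688,.0288,.092]],c), plane('top',[[323.4,214.9]],.131))"
```

```text
time_s: 3.6
tool_pos: [0.5698, 0.0291, 0.2361]
tool_rot: [[-0.102, 0.995, -0.0], [0.995, 0.102, 0.0], [0.0, -0.0, -1.0]]
ft_force: [-0.2, 0.0, -0.8]
opening: 0.0921
grasp_force: 0.0
{'fx': 371.64829954431775, 'fy': 371.64829954431775, 'cx': 325.9439038032375, 'cy': 242.5951689870855, 'rvec': array([-2.87688874, -0.14599101, -0.01886095]), 'tvec': array([-0.5701313 , -0.05688387,  0.38285224])}
t 3.65 tcp [0.5688 0.0278 0.236 ] yaw 1.6724 z [-0.001 -0.    -1.   ] units [ 0.004  0.    -0.   ] tw 0.013 F [ 0.4  0.1 -0.2]
exp cap [[324.01911417 249.52567889]
 [324.27025396 236.2355091 ]] [[0.56875648 0.02884061]]
```

View pics/w1.png

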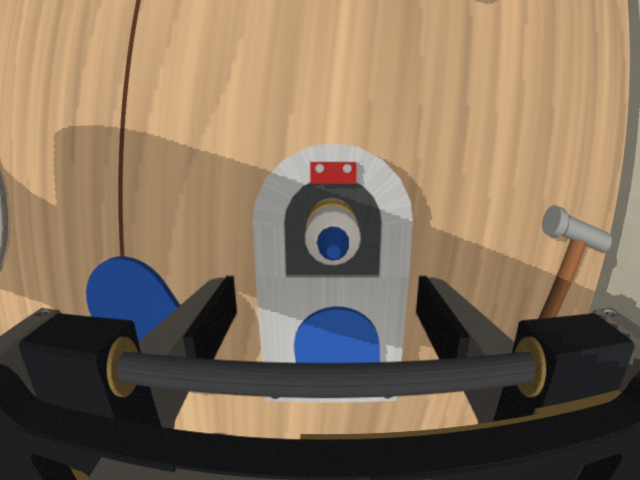

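Wrist view: cap tip at (334,251), body top circle about (332,236), cavity tail corners (286,276) and (380,276), red plate x 310–356 with its lower edge at y=184. The bottle looks about 6 mm to the right of my estimate, so I'll reconcile the two views.

Run:
```python
from h import *
c=np.load('w1c.npy',allow_pickle=True).item()
im=cv2.imread('pics/w1.png')
print('cap w',plane('wrist',[[334,251]],.131,c),'shoulder',plane('wrist',[[332,236]],.092,c))
print('tail wall corners',plane('wrist',[[286,276],[380,276]],.025,c))
print('plate bottom corners',plane('wrist',[[310,184],[356,184]],.0315,c))
D=[.5765,.0238,1.6705]
print('exp corners',place(np.array([[-.0515,.0485],[-.0515,-.0485],[.0455,.022],[.0455,-.022]]),D))
# red & blue via top/side
for n in('top','side'):
    hsv=cv2.cvtColor(cv2.imread(f'pics/{n}0.png'),cv2.COLOR_BGR2HSV)
    r=cv2.inRange(hsv,(0,150,80),(6,255,255))|cv2.inRange(hsv,(174,150,80),(179,255,255))
    k,l,s,ce=cv2.connectedComponentsWithStats(r); i=1+s[1:,4].argmax(); print(n,'red',plane(n,ce[i],.0315),s[i])
hsv=cv2.cvtColor(im,cv2.COLOR_BGR2HSV);r=cv2.inRange(hsv,(0,150,80),(6,255,255))|cv2.inRange(hsv,(174,150,80),(179,255,255))
k,l,s,ce=cv2.connectedComponentsWithStats(r); i=1+s[1:,4].argmax(); print('w red',plane('wrist',ce[i],.0315,c))
print('exp red',place(np.array([[.05575,0]]),D))
print('side cap',plane('side',[282,211],.131))
g=arm.grab_frame('top')[:,:,::-1]
```

```text
cap w [[0.57596245 0.02843283]] shoulder [[0.57501514 0.02963083]]
tail wall corners [[ 0.53506446 -0.03389979]
 [ 0.63183273 -0.02416749]]
plate bottom corners [[0.55138379 0.06340419]
 [0.59495592 0.06792599]]
exp corners [[ 0.5333671  -0.03227186]
 [ 0.62988537 -0.02261662]
 [ 0.55008025  0.06688419]
 [ 0.59386174  0.07126388]]
top red [[0.5715649  0.07632025]] [303 212   7  15  77]
side red [[0.57161031 0.07897561]] [274 248  16   6  47]
w red [[0.57221214 0.07519577]]
exp red [[0.57095072 0.07927313]]
side cap [[0.57419153 0.03564307]]
```

```bash
python3 -m crank '[{"twist":[0,0,0],"linear":[0.003,0.022,0],"grip":1},{"twist":[0,0,0],"linear":[0,0,0.11],"grip":1},{"twist":[0,0,0],"linear":[0,0,0.11],"grip":1},{"twist":[0,0,0],"linear":[0,0,0.11],"grip":1},{"twist":[0,0,0],"linear":[0,0,0.11],"grip":1},{"twist":[0,0,0],"linear":[0,0,0.11],"grip":1},{"twist":[0,0,0],"linear":[0,0,0.09],"grip":1},{"twist":[0,0,0],"linear":[0,0,0],"grip":1},{"twist":[0,0,0],"linear":[0,0,0],"grip":0.2},{"twist":[0,0,0],"linear":[0,0,0],"grip":0.2}]' 8
python3 -m crank '[{"twist":[0,0,0],"linear":[0,0,0],"grip":0},{"twist":[0,0,0],"linear":[0,0,0],"grip":-0.2},{"twist":[0,0,0],"linear":[0,0,0],"grip":-0.4},{"twist":[0,0,0],"linear":[0,0,0],"grip":-0.4},{"twist":[0,0,0],"linear":[0,0,0],"grip":-0.4}]' 12
```

```text
time_s: 4.95
tool_pos: [0.5751, 0.0281, 0.0778]
tool_rot: [[-0.099, 0.995, 0.002], [0.995, 0.099, 0.0], [-0.0, 0.002, -1.0]]
ft_force: [-0.9, 0.5, -0.2]
opening: 0.0738
grasp_force: 0.0
time_s: 5.58
tool_pos: [0.5746, 0.0284, 0.0768]
tool_rot: [[-0.099, 0.995, 0.0], [0.995, 0.099, 0.0], [0.0, 0.0, -1.0]]
ft_force: [0.5, 1.3, 3.1]
opening: 0.0456
grasp_force: 12.0
```

```bash
python3 -m crank '[{"twist":[0,0,0],"linear":[0,0,-0.04],"grip":-0.4},{"twist":[0,0,0],"linear":[0,0,-0.08],"grip":-0.4},{"twist":[0,0,0],"linear":[0,0,-0.1],"grip":-0.4},{"twist":[0,0,0],"linear":[0,0,-0.1],"grip":-0.4},{"twist":[0,0,0],"linear":[0,0,-0.08],"grip":-0.4},{"twist":[0,0,0],"linear":[0,0,-0.04],"grip":-0.4},{"twist":[0,0,0],"linear":[0,0,0],"grip":-0.4}]' 15
python3 -m crank '[{"twist":[0,0,0],"linear":[0.06,-0.007,0],"grip":-0.4},{"twist":[0,0,0],"linear":[0.12,-0.014,0],"grip":-0.4},{"twist":[0,0,0],"linear":[0.12,-0.014,0],"grip":-0.4},{"twist":[0,0,0],"linear":[0.12,-0.014,0],"grip":-0.4},{"twist":[0,0,0],"linear":[0.12,-0.014,0],"grip":-0.4},{"twist":[0,0,0],"linear":[0.12,-0.014,0],"grip":-0.4},{"twist":[0,0,0],"linear":[0.12,-0.014,0],"grip":-0.4},{"twist":[0,0,0],"linear":[0.12,-0.014,0],"grip":-0.4},{"twist":[0,0,0],"linear":[0.12,-0.014,0],"grip":-0.4},{"twist":[0,0,0],"linear":[0.12,-0.014,0],"grip":-0.4},{"twist":[0,0,0],"linear":[0.12,-0.014,0],"grip":-0.4},{"twist":[0,0,0],"linear":[0,0,0],"grip":-0.4}]'
python3 -c "
from h import *
tool([.506,.338,.0638],1.6705)
c=arm.get_calibration('wrist');im=arm.grab_frame('wrist')[:,:,::-1];t=arm.grab_frame('top')[:,:,::-1]
q=np.hstack([im,t]);cv2.imwrite('pics/w2.png',cv2.resize(q,(800,300)))
a=np.linspace(0,6.28,8);print(np.round(proj('wrist',[[.506,.338,.004]],c)))"
```

```text
time_s: 6.45
tool_pos: [0.5745, 0.0283, 0.1871]
tool_rot: [[-0.099, 0.995, 0.001], [0.995, 0.099, 0.0], [-0.0, 0.001, -1.0]]
ft_force: [-0.1, 0.3, -2.3]
opening: 0.0455
grasp_force: 15.0
time_s: 7.95
tool_pos: [0.5049, 0.3402, 0.1855]
tool_rot: [[-0.102, 0.995, -0.002], [0.995, 0.102, -0.0], [-0.0, -0.002, -1.0]]
ft_force: [0.4, 0.3, -1.8]
opening: 0.0454
grasp_force: 15.0
t 7.95 tcp [0.5049 0.3402 0.1855] yaw 1.6728 z [-0.002 -0.    -1.   ] units [-0.009  0.004  0.487] tw 0.015 F [ 0.4  0.3 -1.8]
[[327. 228.]]
```

View pics/w2.png

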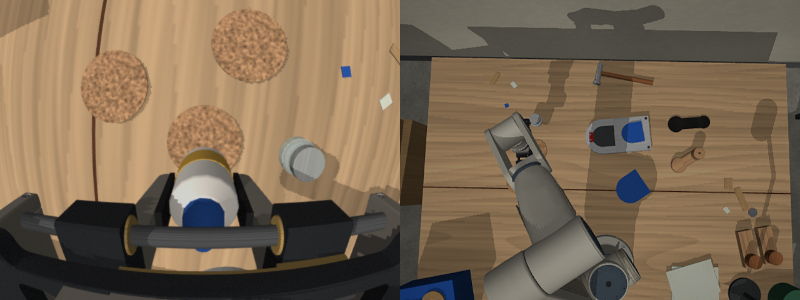

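Left panel (wrist): the chosen mat is centred at about (327,229) full-res, exactly as predicted, with the bottle upright in the jaws and the jar clear to the right. Now lowering.

```bash
python3 -m crank '[{"twist":[0,0,0],"linear":[-0.008,0.004,0.06],"grip":-0.4},{"twist":[0,0,0],"linear":[0,0,0.1],"grip":-0.4},{"twist":[0,0,0],"linear":[0,0,0.1],"grip":-0.4},{"twist":[0,0,0],"linear":[0,0,0.1],"grip":-0.4},{"twist":[0,0,0],"linear":[0,0,0.07],"grip":-0.4},{"twist":[0,0,0],"linear":[0,0,0.03],"grip":-0.4},{"twist":[0,0,0],"linear":[0,0,0.01],"grip":-0.4},{"twist":[0,0,0],"linear":[0,0,0.007],"grip":-0.4},{"twist":[0,0,0],"linear":[0,0,0],"grip":-0.4},{"twist":[0,0,0],"linear":[0,0,0],"grip":-0.4}]'
```

```text
time_s: 9.3
tool_pos: [0.5079, 0.3365, 0.0678]
tool_rot: [[-0.099, 0.995, 0.001], [0.995, 0.099, 0.0], [0.0, 0.001, -1.0]]
ft_force: [0.2, -0.2, -1.5]
opening: 0.0457
grasp_force: 15.0
```

```bash
python3 -m crank '[{"twist":[0,0,0],"linear":[0,0,0.005],"grip":-0.4},{"twist":[0,0,0],"linear":[0,0,0.005],"grip":-0.4},{"twist":[0,0,0],"linear":[0,0,0],"grip":-0.4}]'; python3 -m crank '[{"twist":[0,0,0],"linear":[0,0,0.003],"grip":-0.4},{"twist":[0,0,0],"linear":[0,0,0],"grip":-0.4}]'
```

```text
time_s: 9.68
tool_pos: [0.5076, 0.3362, 0.0647]
tool_rot: [[-0.099, 0.995, -0.0], [0.995, 0.099, -0.0], [-0.0, -0.0, -1.0]]
ft_force: [0.0, 0.2, -0.7]
opening: 0.0457
grasp_force: 15.0
time_s: 9.93
tool_pos: [0.5076, 0.3362, 0.064]
tool_rot: [[-0.099, 0.995, -0.0], [0.995, 0.099, -0.0], [-0.0, -0.0, -1.0]]
ft_force: [0.3, -0.8, -2.2]
opening: 0.0457
grasp_force: 15.0
```

```bash
python3 -m crank '[{"twist":[0,0,0],"linear":[0,0,0.004],"grip":-0.4},{"twist":[0,0,0],"linear":[0,0,0],"grip":-0.4}]'; python3 -m crank '[{"twist":[0,0,0],"linear":[0,0,0.003],"grip":-0.4},{"twist":[0,0,0],"linear":[0,0,0],"grip":-0.4}]'
```

```text
time_s: 10.18
tool_pos: [0.5078, 0.3364, 0.0637]
tool_rot: [[-0.099, 0.995, 0.0], [0.995, 0.099, 0.0], [0.0, 0.0, -1.0]]
ft_force: [-1.4, -0.7, 5.3]
opening: 0.0456
grasp_force: 15.0
time_s: 10.42
tool_pos: [0.508, 0.3363, 0.0635]
tool_rot: [[-0.099, 0.995, 0.001], [0.995, 0.099, 0.0], [0.0, 0.001, -1.0]]
ft_force: [-1.8, -2.2, 10.5]
opening: 0.0458
grasp_force: 15.0
```

```bash
python3 -m crank '[{"twist":[0,0,0],"linear":[0,0,-0.004],"grip":-0.1},{"twist":[0,0,0],"linear":[0,0,0],"grip":0.1},{"twist":[0,0,0],"linear":[0,0,0],"grip":0.3},{"twist":[0,0,0],"linear":[0,0,0],"grip":0.6},{"twist":[0,0,0],"linear":[0,0,0],"grip":0.7},{"twist":[0,0,0],"linear":[0,0,0],"grip":0.7},{"twist":[0,0,0],"linear":[0,0,-0.05],"grip":0.7},{"twist":[0,0,0],"linear":[0,0,-0.1],"grip":0.7},{"twist":[0,0,0],"linear":[0,0,-0.15],"grip":0.7},{"twist":[0,0,0],"linear":[0,0,-0.15],"grip":0.7},{"twist":[0,0,0],"linear":[0,0,-0.1],"grip":0.7},{"twist":[0,0,0],"linear":[0,0,0],"grip":0.7}]'
python3 -c "
from h import *
D=np.array([.5772,.0230,1.6705])
q=place(np.array([[-.215,0]]),D)[0];print(q);tool([*q,.2],1.6705)"
```

```text
time_s: 11.92
tool_pos: [0.5088, 0.337, 0.2037]
tool_rot: [[-0.099, 0.995, 0.004], [0.995, 0.099, 0.003], [0.002, 0.004, -1.0]]
ft_force: [0.4, 0.4, -0.9]
opening: 0.0781
grasp_force: 0.0
[ 0.59860079 -0.19093225]
t 11.925 tcp [0.5088 0.337  0.2037] yaw 1.6703 z [ 0.004  0.003 -1.   ] units [-2.137  0.147  0.011] tw -0.001 F [ 0.4  0.4 -0.9]
```

```bash
python3 -m crank '[{"twist":[0,0,0],"linear":[-0.08,0.008,0],"grip":0.7},{"twist":[0,0,0],"linear":[-0.15,0.01,0],"grip":0.7},{"twist":[0,0,0],"linear":[-0.18,0.01,0],"grip":0.7},{"twist":[0,0,0],"linear":[-0.18,0.015,0],"grip":0.7},{"twist":[0,0,0],"linear":[-0.18,0.015,0],"grip":0.7},{"twist":[0,0,0],"linear":[-0.18,0.015,0],"grip":0.7},{"twist":[0,0,0],"linear":[-0.18,0.015,0],"grip":0.7},{"twist":[0,0,0],"linear":[-0.18,0.015,0],"grip":0.7},{"twist":[0,0,0],"linear":[-0.18,0.015,0],"grip":0.7},{"twist":[0,0,0],"linear":[-0.18,0.01,0],"grip":0.7},{"twist":[0,0,0],"linear":[-0.18,0.01,0],"grip":0.7},{"twist":[0,0,0],"linear":[-0.12,0.005,0],"grip":0.7}]'
python3 -m crank '[{"twist":[0,0,0],"linear":[-0.1,0.008,0],"grip":0.6},{"twist":[0,0,0],"linear":[-0.04,0,0],"grip":0.6},{"twist":[0,0,0],"linear":[0,0,0],"grip":0.6}]'
python3 - <<'E'
from h import *
tool([.5986,-.191,.2],1.6705)
c=arm.get_calibration('wrist');im=np.ascontiguousarray(arm.grab_frame('wrist')[:,:,::-1]);cv2.imwrite('pics/w3raw.png',im);np.save('w3c.npy',c,allow_pickle=True)
b=im.copy()
for o,q,z in((BL,[.594,-.1096,1.74],.033),(DIE,[.5772,.023,1.6705],.025),(outline(-.0515,.0485,.003,.0485),[.5772,.023,1.6705],.025)):
    cv2.polylines(b,[np.round(proj('wrist',np.c_[place(o,q),np.full(len(o),z)],c)*16).astype(int)],True,(0,255,0),1,cv2.LINE_AA,4)
cv2.imwrite('pics/w3.png',b)
E
```

```text
time_s: 13.42
tool_pos: [0.5906, -0.1532, 0.1991]
tool_rot: [[-0.098, 0.995, -0.003], [0.995, 0.098, 0.0], [0.0, -0.003, -1.0]]
ft_force: [0.3, 0.1, 0.7]
opening: 0.0784
grasp_force: 0.0
time_s: 13.8
tool_pos: [0.5972, -0.1851, 0.2003]
tool_rot: [[-0.099, 0.995, -0.001], [0.995, 0.099, 0.0], [0.001, -0.001, -1.0]]
ft_force: [0.5, 0.1, 0.6]
opening: 0.0737
grasp_force: 0.0
t 13.8 tcp [ 0.5972 -0.1851  0.2003] yaw 1.6696 z [-0.001  0.    -1.   ] units [-0.024  0.003  0.001] tw -0.006 F [0.5 0.1 0.6]
```

View pics/w3.png

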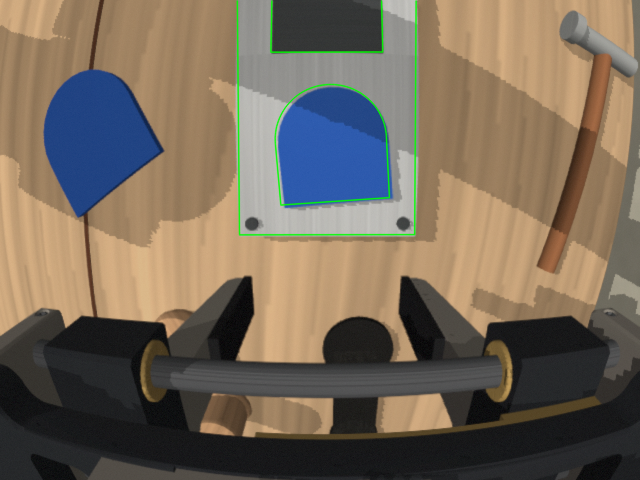

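Wrist view: die and cavity outlines (green) match to about a pixel (deck end y≈235, cavity tail wall y≈52). The blank's tail runs (285,207)–(391,198), slightly right of the estimate. The other larger blank is at (100,140). I'll refit the blank.

```bash
cat >> h.py <<'E'
D=np.array([.5772,.023,1.6705])
def todie(p): 
    d=np.array(p[:2])-D[:2];c,s=np.cos(D[2]),np.sin(D[2]);return np.array([c*d[0]+s*d[1],-s*d[0]+c*d[1],*( [p[2]-D[2]] if len(p)>2 else [])])
def blankfit(im,c,p0,lim=None,z=.033):
    hsv=cv2.cvtColor(im,cv2.COLOR_BGR2HSV);m=cv2.inRange(hsv,(104,110,30),(130,255,255))
    k,l=cv2.connectedComponents(m);u=np.round(proj('wrist',[[*p0[:2],z]],c)[0]).astype(int)
    m=np.uint8(l==l[u[1],u[0]])*255
    return fit('wrist',m,BL,z,p0,c)
E
python3 - <<'E'
from h import *
c=np.load('w3c.npy',allow_pickle=True).item();im=cv2.imread('pics/w3raw.png')
p,e,a=blankfit(im,c,[.594,-.1096,1.74]);print(p,e,a,todie(p))
t=place(np.array([[-.213,0.0],[-.185,0]]),D);print(t)
tool([*t[0],.0495],D[2]);tool([*place(np.array([[-.213,p[1]*0]]),D)[0],.2],D[2])
E
```

```text
[ 0.59587166 -0.11183952  1.78310408] 396.14509803921567 11458.0 [-0.13602842 -0.0051572   0.11260408]
[[ 0.59840171 -0.18894218]
 [ 0.59561463 -0.16108124]]
t 13.85 tcp [ 0.5973 -0.1844  0.2005] yaw 1.6703 z [-0.001  0.001 -1.   ] units [-0.019  0.003  0.604] tw -0.002 F [-0.2  0.5 -0.2]
t 13.85 tcp [ 0.5973 -0.1844  0.2005] yaw 1.6703 z [-0.001  0.001 -1.   ] units [-0.018  0.003  0.002] tw -0.002 F [-0.2  0.5 -0.2]
```

```bash
python3 -m crank '[{"twist":[0,0,0],"linear":[-0.019,0.027,0],"grip":0.2},{"twist":[0,0,0],"linear":[0,0,0.08],"grip":0},{"twist":[0,0,0],"linear":[0,0,0.12],"grip":0},{"twist":[0,0,0],"linear":[0,0,0.12],"grip":0},{"twist":[0,0,0],"linear":[0,0,0.12],"grip":0},{"twist":[0,0,0],"linear":[0,0,0.08],"grip":0},{"twist":[0,0,0],"linear":[0,0,0.05],"grip":0},{"twist":[0,0,0],"linear":[0,0,0.02],"grip":0},{"twist":[0,0,0],"linear":[0,0,0],"grip":0},{"twist":[0,0,0],"linear":[0,0,0],"grip":0}]' 20
python3 -c "
from h import *
tool([*place(np.array([[-.213,-.006]]),D)[0],.0495],D[2])"
```

```text
time_s: 15.1
tool_pos: [0.6054, -0.1892, 0.0542]
tool_rot: [[-0.099, 0.995, 0.001], [0.995, 0.099, -0.0], [-0.001, 0.001, -1.0]]
ft_force: [0.1, -0.0, -0.7]
opening: 0.0463
grasp_force: 0.0
t 15.1 tcp [ 0.6054 -0.1892  0.0542] yaw 1.6702 z [ 0.001 -0.    -1.   ] units [ 0.004 -0.004  0.019] tw -0.002 F [ 0.1 -0.  -0.7]
```

```bash
python3 -m crank '[{"twist":[0,0,0],"linear":[0,0,0.016],"grip":0},{"twist":[0,0,0],"linear":[0,0,0],"grip":0}]'; python3 -m crank '[{"twist":[0,0,0],"linear":[0.018,0,0],"grip":0},{"twist":[0,0,0],"linear":[0.018,0,0],"grip":0},{"twist":[0,0,0],"linear":[0.018,0,0],"grip":0},{"twist":[0,0,0],"linear":[0.018,0,0],"grip":0},{"twist":[0,0,0],"linear":[0.018,0,0],"grip":0},{"twist":[0,0,0],"linear":[0.018,0,0],"grip":0},{"twist":[0,0,0],"linear":[0.018,0,0],"grip":0},{"twist":[0,0,0],"linear":[0,0,0],"grip":0}]'
cat > look.py <<'E'
from h import *;import sys
s=arm.read_state();g=todie(s['tool_pos']);print('tool die',g)
c=arm.get_calibration('wrist');im=np.ascontiguousarray(arm.grab_frame('wrist')[:,:,::-1]);cv2.imwrite(f'pics/{sys.argv[1]}raw.png',im)
q=place(np.array([[g[0]+.06,g[1]]]),D)[0]
p,e,a=blankfit(im,c,[*q,1.67]);print(p,e,a,'blank die',todie(p))
tool([*place(np.array([[-.213,-.006]]),D)[0],.0495],D[2])
b=im.copy()
for o,q,z in((BL,p,.033),(outline(-.0515,.0485,.003,.0485),D,.025)):
    cv2.polylines(b,[np.round(proj('wrist',np.c_[place(o,q),np.full(len(o),z)],c)*16).astype(int)],True,(0,255,0),1,cv2.LINE_AA,4)
cv2.imwrite(f'pics/{sys.argv[1]}.png',b)
E
python3 look.py w4
```

```text
time_s: 15.35
tool_pos: [0.6047, -0.189, 0.0493]
tool_rot: [[-0.099, 0.995, -0.0], [0.995, 0.099, 0.0], [0.0, -0.0, -1.0]]
ft_force: [-0.3, 0.2, -0.0]
opening: 0.0458
grasp_force: 0.0
time_s: 16.35
tool_pos: [0.6017, -0.1572, 0.0494]
tool_rot: [[-0.1, 0.995, 0.0], [0.995, 0.1, 0.0], [0.0, 0.0, -1.0]]
ft_force: [-0.3, -0.3, 0.6]
opening: 0.0459
grasp_force: 0.0
tool die [-0.18175724 -0.00643779 -1.62112898]
[ 0.59958322 -0.0971435   1.67383605] 472.98823529411766 39787.0 blank die [-0.12177483 -0.01031314  0.00333605]
t 16.4 tcp [ 0.6016 -0.1574  0.0493] yaw 1.6705 z [-0.  0. -1.] units [-0.124 -0.001 -0.001] tw -0.0 F [-0.   0.6  0.6]
```

View pics/w4.png

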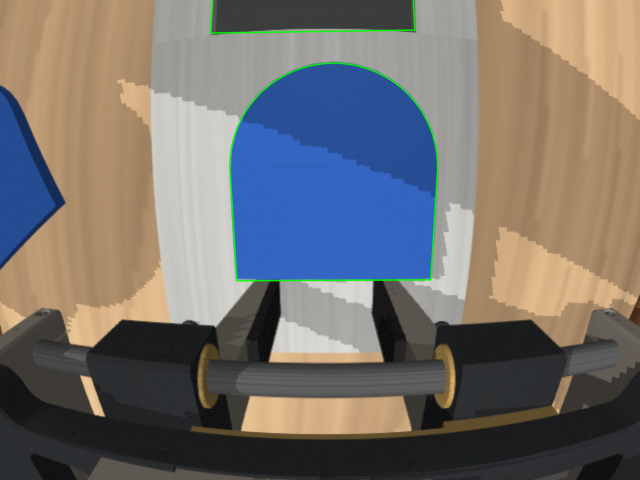

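The view shows the blank square to the die (tail edge y≈280, straight against both fingers), but 10 mm off-axis in −y. I'll push obliquely to centre it.

```bash
python3 -m crank '[{"twist":[0,0,0],"linear":[0.01,0,0],"grip":0},{"twist":[0,0,0],"linear":[0.02,-0.004,0],"grip":0},{"twist":[0,0,0],"linear":[0.02,-0.004,0],"grip":0},{"twist":[0,0,0],"linear":[0.02,-0.004,0],"grip":0},{"twist":[0,0,0],"linear":[0.02,-0.004,0],"grip":0},{"twist":[0,0,0],"linear":[0.02,-0.004,0],"grip":0},{"twist":[0,0,0],"linear":[0.02,-0.004,0],"grip":0},{"twist":[0,0,0],"linear":[0.02,-0.004,0],"grip":0},{"twist":[0,0,0],"linear":[0.02,-0.004,0],"grip":0},{"twist":[0,0,0],"linear":[0.02,-0.004,0],"grip":0},{"twist":[0,0,0],"linear":[0,0,0],"grip":0}]'; python3 look.py w5
```

```text
time_s: 17.77
tool_pos: [0.5877, -0.1108, 0.0493]
tool_rot: [[-0.1, 0.995, -0.0], [0.995, 0.1, 0.0], [0.0, -0.0, -1.0]]
ft_force: [-0.5, -0.0, 0.0]
opening: 0.0457
grasp_force: 0.0
tool die [-0.13416351  0.00281989 -1.62119827]
[ 0.58571841 -0.05043307  1.66893862] 396.3607843137255 39978.0 blank die [-0.0739163  -0.00116668 -0.00156138]
t 17.825 tcp [ 0.5878 -0.111   0.0493] yaw 1.6706 z [-0.  0. -1.] units [-0.315  0.035 -0.001] tw 0.0 F [ 0.1 -0.6  0.6]
```

```bash
python3 -m crank '[{"twist":[0,0,0],"linear":[0.014,-0.001,0],"grip":0},{"twist":[0,0,0],"linear":[0.014,-0.002,0],"grip":0},{"twist":[0,0,0],"linear":[0.014,-0.002,0],"grip":0},{"twist":[0,0,0],"linear":[0.014,0,0],"grip":0},{"twist":[0,0,0],"linear":[0,0,0],"grip":0}]'; python3 look.py w6
```

```text
time_s: 18.45
tool_pos: [0.5853, -0.0971, 0.0493]
tool_rot: [[-0.1, 0.995, -0.0], [0.995, 0.1, 0.0], [0.0, -0.0, -1.0]]
ft_force: [0.5, -0.5, 0.2]
opening: 0.046
grasp_force: 0.0
tool die [-0.12028093  0.00392883 -1.62118978]
[ 0.58315974 -0.03676893  1.66860085] 395.4745098039216 39935.0 blank die [-6.00653267e-02  1.91672462e-05 -1.89914623e-03]
t 18.5 tcp [ 0.5853 -0.0972  0.0493] yaw 1.6706 z [-0.  0. -1.] units [-0.37   0.04  -0.001] tw 0.001 F [-0.5 -0.2  0.6]
```

View pics/w6.png

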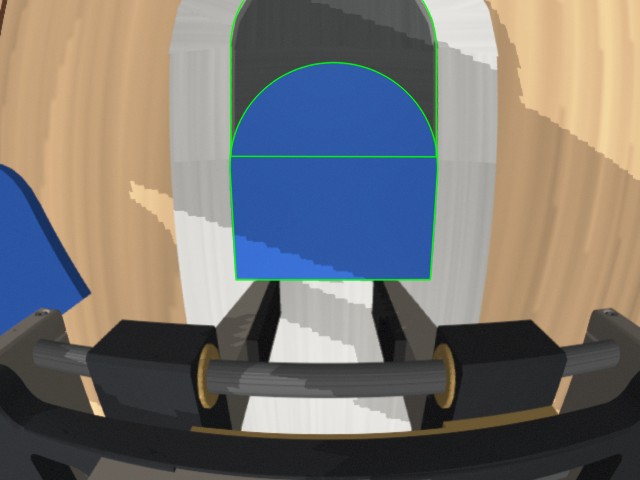

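The blank is centred (green outlines coincide, cavity walls at x≈232 and 436) and still level, with its half over the edge. Pushing straight on.

```bash
python3 -m crank '[{"twist":[0,0,0],"linear":[0.016,0,0],"grip":0},{"twist":[0,0,0],"linear":[0.016,0,0],"grip":0},{"twist":[0,0,0],"linear":[0.016,0,0],"grip":0},{"twist":[0,0,0],"linear":[0.016,0,0],"grip":0},{"twist":[0,0,0],"linear":[0.016,0,0],"grip":0},{"twist":[0,0,0],"linear":[0.016,0,0],"grip":0},{"twist":[0,0,0],"linear":[0.016,0,0],"grip":0},{"twist":[0,0,0],"linear":[0.016,0,0],"grip":0}]'; python3 -m crank '[{"twist":[0,0,0],"linear":[0.012,0,0],"grip":0},{"twist":[0,0,0],"linear":[0.012,0,0],"grip":0},{"twist":[0,0,0],"linear":[0.012,0,0],"grip":0},{"twist":[0,0,0],"linear":[0.012,0,0],"grip":0},{"twist":[0,0,0],"linear":[0.012,0,0],"grip":0},{"twist":[0,0,0],"linear":[0,0,0],"grip":0}]'; python3 look.py w7
```

```text
time_s: 19.5
tool_pos: [0.5822, -0.0654, 0.0494]
tool_rot: [[-0.099, 0.995, 0.0], [0.995, 0.099, -0.0], [-0.0, 0.0, -1.0]]
ft_force: [-1.4, -2.1, 0.5]
opening: 0.0465
grasp_force: 0.7
time_s: 20.25
tool_pos: [0.5805, -0.0503, 0.0492]
tool_rot: [[-0.1, 0.995, -0.0], [0.995, 0.1, 0.0], [0.0, -0.0, -1.0]]
ft_force: [0.4, 0.7, 0.1]
opening: 0.0459
grasp_force: 0.0
tool die [-0.07329257  0.0040041  -1.62127957]
[0.5784189  0.0089506  1.66821797] 1422.2039215686275 38725.0 blank die [-0.01410095  0.00018561 -0.00228203]
t 20.3 tcp [ 0.5806 -0.0505  0.0492] yaw 1.6705 z [-0.  0. -1.] units [-0.558  0.04  -0.001] tw -0.0 F [-0.   0.2 -1.2]
```

```bash
python3 -m crank '[{"twist":[0,0,0],"linear":[0.012,0,0],"grip":0},{"twist":[0,0,0],"linear":[0.012,0,0],"grip":0},{"twist":[0,0,0],"linear":[0.012,0,0],"grip":0},{"twist":[0,0,0],"linear":[0,0,0],"grip":0}]'; python3 -m crank '[{"twist":[0,0,0],"linear":[0.006,0,0],"grip":0},{"twist":[0,0,0],"linear":[0.006,0,0],"grip":0},{"twist":[0,0,0],"linear":[0,0,0],"grip":0}]'; python3 look.py w8
```

```text
time_s: 20.8
tool_pos: [0.5797, -0.0414, 0.0493]
tool_rot: [[-0.1, 0.995, -0.0], [0.995, 0.1, 0.0], [0.0, -0.0, -1.0]]
ft_force: [0.7, 0.1, 0.5]
opening: 0.0461
grasp_force: 0.0
time_s: 21.18
tool_pos: [0.5795, -0.0386, 0.0494]
tool_rot: [[-0.099, 0.995, 0.0], [0.995, 0.099, 0.0], [0.0, 0.0, -1.0]]
ft_force: [0.9, 0.8, -0.3]
opening: 0.046
grasp_force: 0.0
tool die [-0.06154251  0.00383026 -1.62114081]
[0.57760577 0.01850757 1.70129709] 3637.1019607843136 36299.0 blank die [-4.51050617e-03  4.34138681e-05  3.07970896e-02]
t 21.225 tcp [ 0.5795 -0.0387  0.0494] yaw 1.6703 z [ 0.  0. -1.] units [-0.606  0.039 -0.001] tw -0.001 F [ 0.  -0.4  1. ]
```

View pics/w8.png

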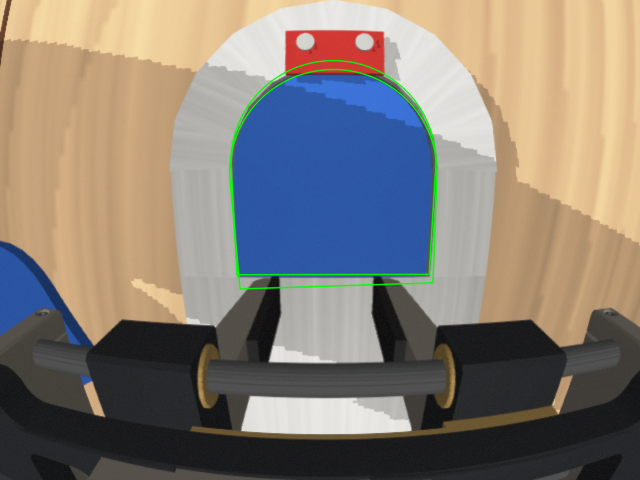

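The toe is under the red plate and the tail is at y≈275, right on the cavity's tail wall, and square. I'll nudge it a little further, then press down near the tail.

```bash
python3 -m crank '[{"twist":[0,0,0],"linear":[0.006,0,0],"grip":0},{"twist":[0,0,0],"linear":[0,0,0],"grip":0}]'; python3 -m crank '[{"twist":[0,0,0],"linear":[0.004,0,0],"grip":0},{"twist":[0,0,0],"linear":[0,0,0],"grip":0}]'
```

```text
time_s: 21.48
tool_pos: [0.5794, -0.0371, 0.0493]
tool_rot: [[-0.099, 0.995, 0.0], [0.995, 0.099, 0.0], [0.0, 0.0, -1.0]]
ft_force: [-0.6, 0.8, -0.0]
opening: 0.0459
grasp_force: 0.0
time_s: 21.72
tool_pos: [0.5793, -0.0362, 0.0493]
tool_rot: [[-0.099, 0.995, 0.0], [0.995, 0.099, 0.0], [0.0, 0.0, -1.0]]
ft_force: [0.2, -0.1, -0.3]
opening: 0.046
grasp_force: 0.0
```

```bash
python3 -m crank '[{"twist":[0,0,0],"linear":[0,0,-0.06],"grip":0},{"twist":[0,0,0],"linear":[0.08,0.016,0],"grip":0},{"twist":[0,0,0],"linear":[0,0,0],"grip":0},{"twist":[0,0,0],"linear":[0,0,0.04],"grip":0},{"twist":[0,0,0],"linear":[0,0,0.016],"grip":0},{"twist":[0,0,0],"linear":[0,0,0],"grip":0}]'; python3 -m crank '[{"twist":[0,0,0],"linear":[0,0,0.006],"grip":0},{"twist":[0,0,0],"linear":[0,0,0],"grip":0}]'; python3 -m crank '[{"twist":[0,0,0],"linear":[0,0,0.004],"grip":0},{"twist":[0,0,0],"linear":[0,0,0],"grip":0}]'
```

```text
time_s: 22.48
tool_pos: [0.5807, -0.0161, 0.0495]
tool_rot: [[-0.099, 0.995, -0.001], [0.995, 0.099, -0.0], [0.0, -0.001, -1.0]]
ft_force: [1.0, 0.3, 0.0]
opening: 0.0458
grasp_force: 0.0
time_s: 22.72
tool_pos: [0.5813, -0.0161, 0.0488]
tool_rot: [[-0.099, 0.995, -0.0], [0.995, 0.099, -0.0], [-0.0, -0.0, -1.0]]
ft_force: [-0.8, 0.1, 0.9]
opening: 0.0459
grasp_force: 0.0
time_s: 22.98
tool_pos: [0.5813, -0.0159, 0.0479]
tool_rot: [[-0.099, 0.995, 0.0], [0.995, 0.099, 0.0], [-0.0, 0.0, -1.0]]
ft_force: [-0.8, 0.1, 0.5]
opening: 0.0461
grasp_force: 0.0
```

```bash
python3 -m crank '[{"twist":[0,0,0],"linear":[0,0,0.004],"grip":0},{"twist":[0,0,0],"linear":[0,0,0],"grip":0}]'; python3 -m crank '[{"twist":[0,0,0],"linear":[0,0,0.003],"grip":0},{"twist":[0,0,0],"linear":[0,0,0],"grip":0}]'
```

```text
time_s: 23.22
tool_pos: [0.5814, -0.016, 0.0474]
tool_rot: [[-0.099, 0.995, 0.0], [0.995, 0.099, -0.0], [-0.0, 0.0, -1.0]]
ft_force: [-1.6, -0.0, 6.2]
opening: 0.0458
grasp_force: 3.3
time_s: 23.48
tool_pos: [0.5814, -0.0159, 0.0474]
tool_rot: [[-0.099, 0.995, 0.0], [0.995, 0.099, -0.0], [-0.0, 0.0, -1.0]]
ft_force: [-5.8, -0.1, 15.4]
opening: 0.0457
grasp_force: 7.5
```

The contact is stiff with the tips at z≈25.4 mm, so the blank's tail is flush. I'll retreat and check.

```bash
python3 -m crank '[{"twist":[0,0,0],"linear":[0,0,-0.02],"grip":0},{"twist":[0,0,0],"linear":[0,0,-0.1],"grip":0},{"twist":[0,0,0],"linear":[0,0,-0.2],"grip":0},{"twist":[0,0,0],"linear":[0,0,-0.2],"grip":0},{"twist":[0,0,0],"linear":[-0.15,0,-0.1],"grip":0},{"twist":[0,0,0],"linear":[-0.2,0,0],"grip":0},{"twist":[0,0,0],"linear":[-0.2,0,0],"grip":0},{"twist":[0,0,0],"linear":[-0.1,0,0],"grip":0},{"twist":[0,0,0],"linear":[0,0,0],"grip":0},{"twist":[0,0,0],"linear":[0,0,0],"grip":0}]'
python3 - <<'E'
from h import *
s=arm.grab_frame('side')[:,:,::-1];c=arm.get_calibration('wrist');w=np.ascontiguousarray(arm.grab_frame('wrist')[:,:,::-1])
for z,p in((.025,D),):
    print(blankfit(w,c,list(D),z=.025),todie(blankfit(w,c,list(D),z=.025)[0]))
u=proj('wrist',[[*D[:2],.025]],c)[0].astype(int);x,y=max(u[0]-100,0),max(u[1]-100,0)
cr=cv2.resize(w[y:y+200,x:x+200],(400,400),interpolation=cv2.INTER_CUBIC)
cv2.imwrite('pics/f.png',np.hstack([cv2.resize(s[130:430,180:480],(400,400)),cr]))
E
```

```text
time_s: 24.72
tool_pos: [0.5971, -0.1769, 0.2009]
tool_rot: [[-0.099, 0.995, -0.0], [0.995, 0.099, 0.001], [0.001, -0.0, -1.0]]
ft_force: [-0.5, 1.0, -2.0]
opening: 0.0458
grasp_force: 0.0
(array([0.57729892, 0.02155689, 1.67578228]), np.float64(124.91372549019607), np.float64(6629.0)) [-1.44579185e-03  4.52201674e-05  5.28227580e-03]
```

View pics/f.png

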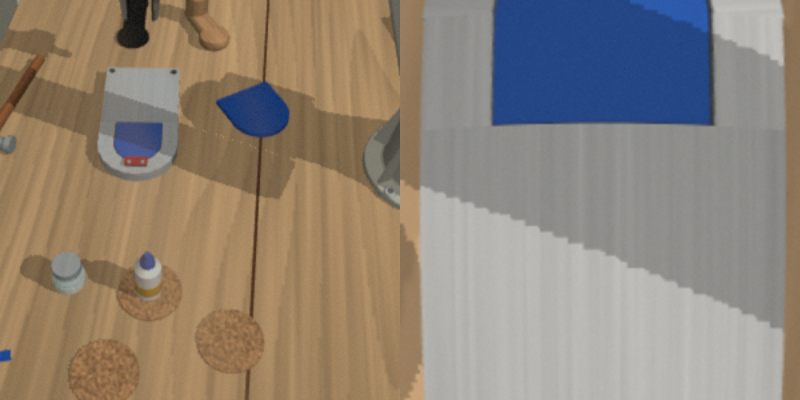

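The bottle stands upright on the right mat at crop (149,280). The blank sits flush in the cavity with its toe under the plate, tail edge at crop y≈124, with even side gaps. The bystanders in view (jar, last, sole) look unmoved.

```bash
python3 -c "
from rig import arm
print(arm.close_job())"
```

```text
the job is handed in; nothing more can be done
None
```

The bottle stands upright on the right-hand cork mat, the blank is seated flush in the die cavity with its toe under the hold-down plate, and I handed the job in at about 25 s (no verdict was returned).

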